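# Let the tablet stand down below the drawer's rim with its spring-centred release toggle

## Robot

A 6-joint arm with a two-finger parallel gripper is mounted at the origin on the work surface. World frame = base frame: x ahead of the robot, y to its left, z up, the work surface at z = 0. Lengths are in mm, angles in rad, forces in N, time in s.
With the tool pointing down it reaches from about 275 to 1000 mm from the base axis. Payload 8.4 kg.
Tool frame: the origin (TCP) lies midway between the tips of the shut fingers; the grasp point (between the pads) lies 19 mm behind it; y points along the fingers, z is the direction in which the jaws open and shut, and the axes are right-handed (so a half turn about y gives the same grasp; the last joint's range is limited). The gripper opens to 85 mm and grips with 20 to 120 N. Pads are 22 mm wide; open, the fingers measure 114 mm over their backs; the gripper's body (76 mm by 85 mm) begins 54 mm behind the grasp point. The pads swing forward as they close: fully open they stand 13 mm farther back than shut.
Start: joints at [1.196, 0.353, 1.633, -0, 1.155, -0.002], TCP at [227.639, 582.072, 231.281] pointing down, gripper open.
Joint ranges: [-2.63, 2.63], [-0.92, 2.1], [0.06, 2.66], [-1.3, 4.44], [0, 2.69], [-3.02, 3.02]. Speed limits (rad/s): [2.22, 2.22, 2.79, 3.14, 3.14, 3.14].

## Interface

Orientations are given as [roll, pitch, yaw] about the fixed x, y, z axes, in that order (R = Rz(yaw) Ry(pitch) Rx(roll)).
In Python, from rig import r gives the robot as it stands. The module is installed in compiled form; this text tells all that it offers.
- The arm moves only by the tool apply_moves, never from a script. Its argument "plan" is text: rows parted by semicolons, each of 7 numbers parted by spaces: the shift along the tool's x, y, z in cm, then the turn, a rotation vector about the tool's x, y, z in degrees, then the closure, from 0 (fully open) to 1 (shut). A call has 1 to 20 rows; each row shifts and turns the pose as measured when the row begins, along the tool's axes as they then stand; what a row does not reach is not made up. A row lasts 1/10 s, in which the tool goes at most 50 mm and 8.59 degrees, less where a joint would pass 70% of its speed; a pose out of reach is approached as far as the arm can. A call is refused whole if a number of a shift passes 5 or a number of a turn 8.59, either way. A call with a gripper value outside its range is refused whole. The fingers move at their own pace and stop on an object; "squeeze" is the grip in N (left out, the last holds). Time passes only in rows, so rows that do not move let the fingers close. It gives the time, the measured TCP pose, the force and the opening at its end, in the units of the state.
- r.sense(): the state, without advancing time (a new reading comes with each control period).
- r.grab_frame(name): name is "scene" or "top" or "wrist"; returns the picture (420x560x3 uint8, blue, green, red); there is no depth.
- r.get_calibration(name): a dict with "vertical_fov" (degrees; the focal length in pixels is half the picture's height over the tangent of half this angle, whatever the lens; pixels are square), "cx", "cy" (the principal point, pixels), "R" (3x3) and "t" (3): a world point X has camera coordinates R X + t; the wrist camera has in their place "hand_eye" (4x4, takes a point from camera to tool coordinates, whose origin is the TCP and whose axes are the tool frame's). Camera axes: x right, y down, z forward; pixel columns grow to the right and rows downward; lengths in mm; the calibration is good to about 2 mm. A picture is of the moment at which its call begins: read the wrist's pose just before it. get_calibration takes no time and is no camera call.
- r.sign_off(): hands the job in, once; it reports no verdict.
The state is a dict: "clock": time; "qpos": joint angles; "qvel": joint speeds; "joint_efforts": joint torques, N m; "eef_pos": TCP position; "tcp_rot": TCP orientation; "contact_force": force on the tool from outside, world axes, zero at the start; "wrist_torque": the same for the moment, N m; "opening": opening from 0.0 (shut) to 1.0 (fully open).
Only numpy, scipy, OpenCV 4.12 (cv2) and the standard library are available. Lean on these libraries where they do the work, as an engineer would, in place of code of your own. Each camera call takes 0.05 s, during which the arm holds its last target. There are 200 camera calls.

## Task

This desk drawer has to go back into the desk, but the tablet stand in it is still propped up above the rim. Gently push the stand's orange-capped release toggle away from the tray's hinge as far as it goes and hold it there while the tray sinks on its damper, then let the toggle spring back to its centre so that the ratchet catches: the whole tablet must end below the drawer's rim, yet still propped on a notch, clear of the silver card reader lying under it. Do not push on the tray or the tablet themselves, do not strain the toggle, and leave everything else in the drawer where it is.

Things in the scene. Friction and masses are not known exactly. Their poses are not given: they have to be found in the camera images.
- drawer: Open wooden desk drawer set on the desk, fixed, outside 460 (x) x 800 (y) x 110 mm high, walls 12 mm, lined with ribbed grey rubber whose top is 15 mm above the desk; white front panel on the robot's side, 128 mm high. Origin: centre of its underside. The rim in the goal is the top of its side and back walls, at z = 0.110.
- stand: Grey anodised base plate of the tablet stand, fixed, 220 x 190 x 6 mm. Origin: centre of its underside, 15 mm above the desk. Own x: from the tray's hinge (axis along y at x -95, z 30 mm) to its free edge; own y: towards the ratchet side. Tray covers y -80 to 44; toothed quadrant y 46 to 52, turns with the tray; pawl bracket x -38 to -4, y 56 to 62, z up to 62 mm; beyond y 62 stands only the toggle.
- slope (a joint): Tray slope in rad, 0 level. The ratchet holds it at about 0.095, 0.217, 0.34, 0.46, 0.585, 0.71, 0.83 (0.01 less when heavy), starting on one of the upper three. With the pawl lifted it sinks by its weight on a damper at about 0.05 to 0.14 rad/s (differs each run); pawl back in, it sinks to the next notch below and stays. Raising needs no release. Below the rim only on the two lowest notches; under 0.06 it meets the card reader.
- tablet_top (a point): Middle of the top free edge of the tablet, its highest point, 206 mm from the hinge and 10.5 mm above the tray's middle plane. Its height decides whether the tablet is below the rim.
- release (a joint): Angle of the toggle in rad about an axis along the stand's y: 0 its spring-held centre (lever upright), positive leaning to the stand's +x, away from the hinge. The pawl is clear from about 0.20 on; hard stop at 0.27. The other way only idle play to -0.12. At the cap the spring takes up to 3.5 N and the loaded pawl up to 2 N more; at the stop the force rises steeply. Let go, it snaps back.
- toggle: The toggle lever: black stem 6 x 10 mm with an orange cap 9 (x) x 14 (y) x 18 mm high, outermost on the stand's +y side. Origin: on its pivot axis, 15 mm inside the middle of the lever; own z along the lever. Thin plastic: not to be strained.
- toggle_cap (a point): Centre of the orange cap, 29 mm from the pivot; the cap's top is 9 mm higher, about 104 mm above the desk. From centre to stop this point travels 8 mm. It is 30 mm outside the tray's edge; the raised tray and tablet stand beside it to 0.2 m above the desk, so a wide gripper must lean outwards (to the stand's +y) or back towards the hinge.
- toggle_pivot (a point): Point on the toggle's pivot axis, straight below the cap when it is centred; fixed to the stand (x = -23, y = 74, z = 51 mm from the stand's origin).
- tray: Grey anodised tray plate 190 x 124 x 5 mm with a black lip and a dark 8 mm thick tablet on it, one piece of about 0.6 kg reaching 206 mm from the hinge. Origin: on the hinge axis, in the middle of the tray's width; own x from the hinge up along the tray, own z square to the screen. Not to be pushed.
- reader: Silver metal card reader, loose, 75 x 52 x 26 mm, lying on the stand's base plate under the tray. Origin: centre of its underside. It must not be touched by the tray nor moved.
- rack: Black plastic slotted stand, fixed, 56 (x) x 124 (y) x 36 mm high, with four slots in a row along y; three drives stand in it. Origin: centre of its underside. Stand and rack may change sides of the drawer.
- drive_swivel: Brushed aluminium swivel flash drive, upright in the rack, 22 x 10 x 58 mm, top about 81 mm above the desk. Origin: centre of its foot. Leave alone.
- drive_red: Red rubber-cased stick, upright in the rack, 21 x 10 x 64 mm, top about 87 mm above the desk. Origin: centre of its foot. Leave alone.
- drive_white: White ceramic-capped drive, upright in the rack, 21 x 10 x 60 mm, top about 83 mm above the desk. Origin: centre of its foot. Leave alone.
- dongle: Green plastic adapter dongle, loose, 54 x 22 x 11 mm, lying on the liner near the rack. Origin: centre of the underside of its case. Leave alone.
- stapler: Blue stapler, loose, 28 x 105 x 42 mm, lying near the rack. Origin: centre of its underside. Leave alone.
- notes: Yellow pad of sticky notes, loose, 50 x 76 x 18 mm, near the rack. Origin: centre of its underside. Leave alone.
Mind the look-alikes: they are no part of the job. There is more than one size of the reader; the one meant has the size given above.

How it is judged:
By the outcome, as a careful person would: the job done as asked, in the order asked, and still so for the second after the job is handed in, with the robot touching nothing.
It also fails if it takes over 51 s, if anything falls off the work surface, if the arm or the gripper's body presses on something with over 40 N, if the wrist force passes 120 N, or if a joint passes its speed limit or range.

## Working session

There is one attempt and no reset: what is moved stays moved. The work goes in short steps, Python scripts to look and compute and a tool call to move; the robot and the scene stay as the last step left them, time stands still between calls to the robot, and variables do not carry over. Pictures are saved under pics/ and viewed, about 8 in all and at most 12, crops included, and the job is handed in when it is done.

Besides the shell and the picture viewer there is one more tool, called after "Call:" in YAML: its name, and indented under it one key for each argument. apply_moves: Moves the arm, as the interface text tells. Its arguments: {"type":"object","properties":{"plan":{"type":"string"},"squeeze":{"type":"number"}},"required":["plan"]}

```bash
mkdir -p pics; python3 - <<'E'
from rig import r
import cv2
s=r.sense();print(s)
for n in("scene","top"):
    cv2.imwrite(f"pics/{n}0.png",r.grab_frame(n));print(n,r.get_calibration(n))
print(r.get_calibration("wrist"))
a=cv2.imread("pics/scene0.png");b=cv2.imread("pics/top0.png")
E
```

```text
{'clock': 0.0, 'qpos': array([ 1.19560068e+00,  3.53597003e-01,  1.63415767e+00, -1.61024735e-05,
        1.15521564e+00, -2.39130815e-03]), 'qvel': array([ 1.69210365e-03, -9.95549052e-04,  2.31170685e-05, -1.85918236e-04,
       -5.56956073e-04, -1.09339816e-03]), 'joint_efforts': array([ 1.22452511e-03, -6.05249476e+01, -3.42068374e+01,  1.35905043e-04,
        9.05820751e-03, -2.19894315e-05]), 'eef_pos': array([227.46207265, 581.61052887, 230.58356238]), 'tcp_rot': array([-1.57217402e+00, -1.14284480e-05, -3.72797822e-01]), 'contact_force': array([ 0.21677986, -0.66238699,  0.48690014]), 'wrist_torque': array([-0.04574992, -0.00878008, -0.01209771]), 'opening': 0.9993461115878896}
scene {'vertical_fov': 56.402531009310486, 'cx': 275.56046740760195, 'cy': 206.40773669220485, 'R': array([[ 0.06413242,  0.99794076, -0.00113094],
       [ 0.70275088, -0.04596668, -0.70994948],
       [-0.7085395 ,  0.04473601, -0.7042517 ]]), 't': array([-122.48020867, -212.81640626, 1373.53505822])}
top {'vertical_fov': 49.333391954419135, 'cx': 276.82407607317435, 'cy': 207.89969373689837, 'R': array([[ 0.01664991, -0.99935508,  0.03181501],
       [-0.98324825, -0.0221413 , -0.18092164],
       [ 0.18150939, -0.02826973, -0.98298279]]), 't': array([  77.06775805,  461.50241484, 1303.37218502])}
{'vertical_fov': 65.95323221507695, 'cx': 280.4660562806679, 'cy': 212.24198999159302, 'hand_eye': array([[ 5.75139564e-04,  9.57332796e-01,  2.88987174e-01,
        -7.32356516e+01],
       [ 9.09849157e-05, -2.88987271e-01,  9.57332935e-01,
        -1.42300516e+02],
       [ 9.99999830e-01, -5.24306574e-04, -2.53310857e-04,
         2.15689017e-01],
       [ 0.00000000e+00,  0.00000000e+00,  0.00000000e+00,
         1.00000000e+00]])}
```

View pics/scene0.png

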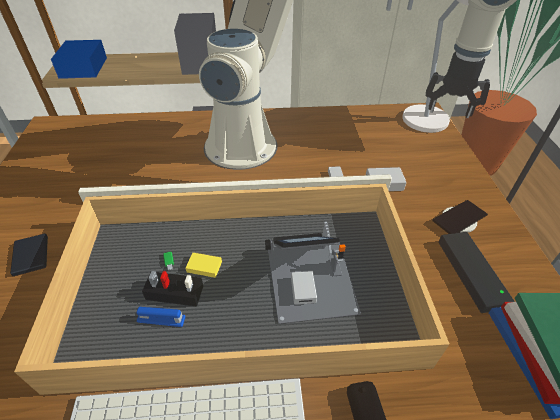

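View pics/top0.png

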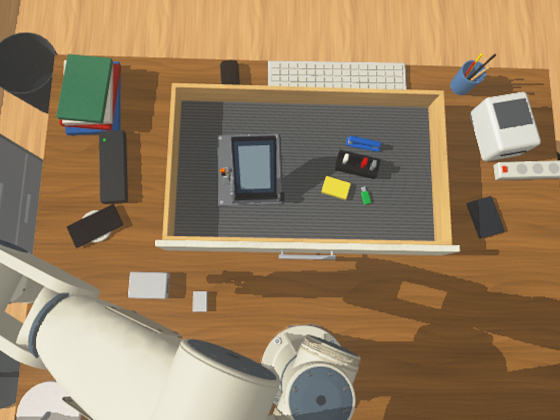

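The scene view shows the stand at (310,280), with an orange cap at (343,248) and the card reader at (305,288). The top view shows the cap at about (225,173). The tray is seen edge-on from the far side, so its hinge is on the robot's side and the toggle is on +y.

Possible look-alikes for the orange cap in scene: the terracotta pot (500,115), the red drive (165,280) and the power-strip switch in top (505,170). For the reader: the grey boxes outside the drawer, in top at (148,285) and (200,301).

```bash
cat > h.py <<'E'
import numpy as np,cv2
from rig import r
def K(c):return 210/np.tan(np.radians(c["vertical_fov"]/2))
def ray(n,u,v):
    c=r.get_calibration(n);d=np.array([(u-c["cx"])/K(c),(v-c["cy"])/K(c),1]);R=np.array(c["R"]);return -R.T@c["t"],R.T@d/np.linalg.norm(d)
def tri(ps):
    A=np.zeros((3,3));b=np.zeros(3)
    L=[ray(*p) for p in ps]
    for o,d in L:
        P=np.eye(3)-np.outer(d,d);A+=P;b+=P@o
    X=np.linalg.solve(A,b);return X,[np.linalg.norm(np.cross(X-o,d)) for o,d in L]
def plane(n,u,v,z):
    o,d=ray(n,u,v);return o+d*(z-o[2])/d[2]
def proj(n,X):
    c=r.get_calibration(n);p=np.array(c["R"])@X+c["t"];return K(c)*p[0]/p[2]+c["cx"],K(c)*p[1]/p[2]+c["cy"]
def orange(im):
    h=cv2.cvtColor(im,cv2.COLOR_BGR2HSV);return cv2.inRange(h,(6,150,90),(18,255,255))
E
python3 - <<'E'
from h import *
C={}
for n,(x,y,w,h) in dict(scene=(255,220,120,110),top=(205,120,100,100)).items():
    im=cv2.imread(f"pics/{n}0.png");c=im[y:y+h,x:x+w]
    k,l,s,m=cv2.connectedComponentsWithStats(orange(c))
    print(n,[(s[i].tolist(),(m[i]+[x,y]).round(1)) for i in range(1,k) if s[i,4]>3])
    C[n]=cv2.resize(c,(400,400*h//w),interpolation=cv2.INTER_CUBIC)
H=max(c.shape[0] for c in C.values())
cv2.imwrite("pics/c1.png",np.hstack([cv2.copyMakeBorder(c,0,H-c.shape[0],0,0,0) for c in C.values()]))
E
```

```text
scene [([84, 24, 7, 8, 45], array([341.7, 247.6]))]
top [([15, 49, 5, 4, 19], array([222.1, 170.4]))]
```

View pics/c1.png

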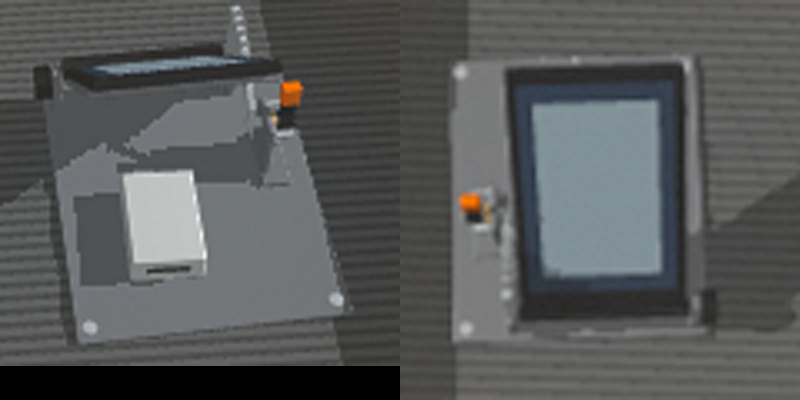

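The crop shows the orange cap on its black stem at scene (341.7,247.6) and top (222.1,170.4). It stands beside the pawl bracket, so it is the right item. Plate screws are visible at scene (282,318) and (356,310), and at top (220,138) and (221.5,202).

```bash
python3 - <<'E'
from h import *
cap,e=tri([("scene",341.7,247.6),("top",222.1,170.4)]);print("cap",cap.round(1),np.round(e,1))
a=plane("scene",282,318.1,21);b=plane("scene",355.8,309.7,21);c=plane("top",220,138,21);d=plane("top",221.5,201.7,21)
print(*[x.round(1) for x in(a,b,c,d)])
print("yaw scene",np.degrees(np.arctan2(-(b-a)[0],(b-a)[1])),"top",np.degrees(np.arctan2((c-d)[1],(c-d)[0])), np.linalg.norm(b-a),np.linalg.norm(c-d))
# free top edge of tablet scene crop corners & top crop corners
T1,e1=tri([("scene",255+281*.3,220+70*.3),("top",205+107/4,120+69/4)]);T2,e2=tri([("scene",255+65*.3,220+84*.3),("top",205+283/4,120+63/4)])
print(T1.round(1),e1,T2.round(1),e2)
# reader top corners
print([plane("scene",255+u*.3,220+v*.3,47).round(0) for u,v in((121,174),(194,171),(205,260),(132,264))])
# drawer walls
print([plane("scene",u,v,110).round(0) for u,v in((20,372),(446,343),(388,186),(97,197))])
E
```

```text
cap [554.5 244.5  96.5] [0.9 0.9]
[686.   93.1  21. ] [675.8 262.4  21. ] [676.9 262.9  21. ] [478.6 250.7  21. ]
yaw scene 3.4317864914173266 top 3.5231078763721286 169.56700972416505 198.6813035371407
[618.8 214.  198.8] [np.float64(0.44500611109959354), np.float64(0.4450061110995412)] [624.5  88.8 202.1] [np.float64(8.07256442473567), np.float64(8.072564424735688)]
[array([582., 123.,  47.]), array([582., 175.,  47.]), array([656., 173.,  47.]), array([656., 124.,  47.])]
[array([ 812., -389.,  110.]), array([808., 394., 110.]), array([362., 404., 110.]), array([ 355., -370.,  110.])]
```

Two independent estimates of the cap centre agree: (554.5, 244.5, 96.5) by triangulation, and (554.7, 244.4, 95) from the plate screws. Stand yaw is 3.5° and the slope is about 0.82. I'll push with shut fingers from the hinge side, leaning the tool back 25°. First I shut the fingers and set the orientation.

Call:
apply_moves:
  plan: "0 0 0 0 -5 0 1; 0 0 0 0 -5 0 1; 0 0 0 0 -5 0 1; 0 0 0 0 -5 0 1; 0 0 0 0 -5 0 1; 0 0 0 0 0 -5 1; 0 0 0 0 0 -5 1; 0 0 0 0 0 -5 1; 0 0 0 0 0 -5 1; 0 0 0 0 0 -5 1; 0 0 0 0 0 0 1"
  squeeze: 20

```text
clock: 1.2
eef_pos: [227.9, 579.3, 226.6]
tcp_rot: [-1.578, -0.448, 0.085]
contact_force: [0.4, -1.0, 0.2]
opening: -0.001
```

```bash
cat >> h.py <<'E'
from scipy.spatial.transform import Rotation as Ro
def togo(X,lean=25,yaw=3.5):
    s=r.sense();R=Ro.from_euler("xyz",s["tcp_rot"])
    T=Ro.from_euler("z",yaw,degrees=True)*Ro.from_euler("xyz",[-90,0,0],degrees=True)*Ro.from_euler("z",-lean,degrees=True)
    print("t",round(s["clock"],2),"tcp",s["eef_pos"].round(1),"F",s["contact_force"].round(2),"open",round(s["opening"],3))
    print("cm",(R.inv().apply(np.array(X)-s["eef_pos"])/10).round(2),"deg",np.degrees((R.inv()*T).as_rotvec()).round(2))
    return s
E
python3 -c "
from h import *
togo([515,248,225])"
```

```text
t 1.2 tcp [227.9 579.3 226.6] F [ 0.36 -1.    0.17] open -0.001
cm [ 23.18  11.57 -35.37] deg [-0.18  1.22  0.69]
```

Call:
apply_moves:
  plan: "1.55 .78 -2.36 0 0 0 1; 1.55 .78 -2.36 0 1.2 0.7 1; 1.55 .78 -2.36 0 0 0 1; 1.55 .78 -2.36 0 0 0 1; 1.55 .78 -2.36 0 0 0 1; 1.55 .78 -2.36 0 0 0 1; 1.55 .78 -2.36 0 0 0 1; 1.55 .78 -2.36 0 0 0 1; 1.55 .78 -2.36 0 0 0 1; 1.55 .78 -2.36 0 0 0 1; 1.55 .78 -2.36 0 0 0 1; 1.55 .78 -2.36 0 0 0 1; 1.55 .78 -2.36 0 0 0 1; 1.55 .78 -2.36 0 0 0 1; 1.55 .78 -2.36 0 0 0 1; 0 0 0 0 0 0 1"

```text
clock: 2.8
eef_pos: [525.4, 230.0, 216.4]
tcp_rot: [-1.555, -0.413, 0.054]
contact_force: [0.6, -1.0, 0.5]
opening: -0.001
```

```bash
python3 -c "
from h import *
togo([525,248,130]);togo([525,248,92])
cv2.imwrite('pics/w1.png',r.grab_frame('wrist'))"
```

```text
t 2.8 tcp [525.4 230.  216.4] F [ 0.64 -1.04  0.47] open -0.001
cm [-3.42  7.96  1.67] deg [-0.75 -0.38 -1.33]
t 2.8 tcp [525.4 230.  216.4] F [ 0.64 -1.04  0.47] open -0.001
cm [-4.94 11.44  1.62] deg [-0.75 -0.38 -1.33]
```

View pics/w1.png

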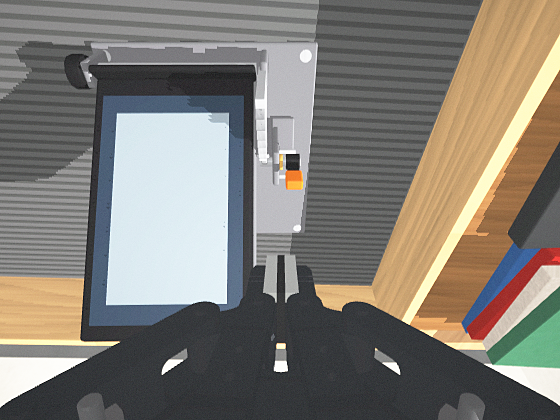

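The wrist view shows the cap at (294,180), to the right of the tablet, with the shut fingertips at (282,260) and free space around the cap. I'll move sideways to y≈248 first, then descend.

Call:
apply_moves:
  plan: "0 0 0.6 0 0 0 1; 0 0 0.6 -.7 -.4 -1.3 1; 0 0 0.6 0 0 0 1; -.42 1 0 0 0 0 1; -.42 1 0 0 0 0 1; -.42 1 0 0 0 0 1; -.42 1 0 0 0 0 1; -.42 1 0 0 0 0 1; -.42 1 0 0 0 0 1; -.42 1 0 0 0 0 1; 0 0 0 0 0 0 1; 0 0 0 0 0 0 1"

```text
clock: 4.05
eef_pos: [524.5, 252.4, 132.4]
tcp_rot: [-1.568, -0.43, 0.062]
contact_force: [-0.4, -0.3, -0.1]
opening: 0.001
```

```bash
python3 -c "
from h import *
togo([525,248,91])"
```

```text
t 4.05 tcp [524.5 252.4 132.4] F [-0.36 -0.32 -0.1 ] open 0.001
cm [-1.7   3.77 -0.46] deg [-0.19  0.05 -0.36]
```

Call:
apply_moves:
  plan: "-.35 .8 -.1 0 0 0 1; -.35 .8 -.1 0 0 0 1; -.35 .8 -.1 0 0 0 1; -.35 .7 -.1 0 0 0 1; -.2 .4 0 0 0 0 1; 0 0 0 0 0 0 1; 0 0 0 0 0 0 1"

```text
clock: 4.75
eef_pos: [525.8, 248.9, 92.1]
tcp_rot: [-1.566, -0.432, 0.061]
contact_force: [-0.3, -0.0, -0.1]
opening: -0.002
```

```bash
python3 -c "
from h import *
togo([536,248,91])
f=r.grab_frame('wrist');cv2.imwrite('pics/w2.png',cv2.resize(f[120:300,200:400],(800,720))[:600])"
```

```text
t 4.75 tcp [525.8 248.9  92.1] F [-0.25 -0.04 -0.15] open -0.002
cm [ 0.88  0.52 -0.15] deg [-0.29  0.01 -0.22]
```

View pics/w2.png

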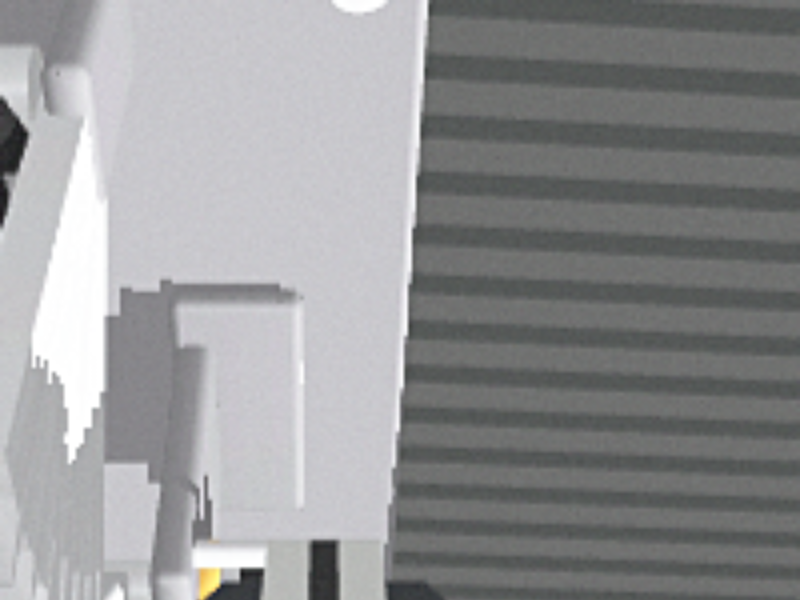

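Fingertips are about 14 mm behind the cap and clear of the bracket. The cap itself is hidden behind the tips. Approaching in small steps.

Call:
apply_moves:
  plan: ".25 .12 0 0 0 0 1; .25 .12 0 0 0 0 1; .25 .12 0 0 0 0 1; .1 .05 0 0 0 0 1; 0 0 0 0 0 0 1"

```text
clock: 5.3
eef_pos: [537.0, 250.2, 93.5]
tcp_rot: [-1.564, -0.435, 0.061]
contact_force: [-0.2, 0.2, 0.2]
opening: -0.0
```

```bash
cat >> h.py <<'E'
def look(save=None):
    s=r.sense();f=r.grab_frame("scene");x,y,w,h=320,235,45,25
    m=cv2.moments(orange(f[y:y+h,x:x+w]),True);print("cap px",round(m["m10"]/max(m["m00"],1)+x,2),round(m["m01"]/max(m["m00"],1)+y,2),m["m00"])
    if save:cv2.imwrite(save,f)
    return f
E
python3 -c "
from h import *
togo([548,248,91]);look()
c=np.array([554.7,244.4,95])
for d in(0,8):print(proj('scene',c+[d,d*.06,-d*.13]))"
```

```text
t 5.3 tcp [537.  250.2  93.5] F [-0.2   0.16  0.23] open -0.0
cm [ 0.88  0.68 -0.29] deg [-0.37 -0.02 -0.08]
cap px 341.73 247.62 45.0
(np.float64(342.01511980791076), np.float64(248.05540688336495))
(np.float64(342.79323085039243), np.float64(250.97717213603025))
```

Call:
apply_moves:
  plan: ".06 .09 -.05 0 0 0 1; .07 .08 -.05 0 0 0 1; 0 0 0 0 0 0 1"

```text
clock: 5.65
eef_pos: [538.9, 249.1, 92.3]
tcp_rot: [-1.564, -0.435, 0.061]
contact_force: [-0.8, 0.3, 0.3]
opening: 0.003
```

```bash
python3 -c "
from h import *
togo([548,248,91]);look()"
```

```text
t 5.65 tcp [538.9 249.1  92.3] F [-0.78  0.26  0.35] open 0.003
cm [ 0.77  0.5  -0.17] deg [-0.36 -0.01 -0.09]
cap px 341.73 247.7 44.0
```

Perhaps just in contact (−0.8 N). Continuing in 1 mm steps.

Call:
apply_moves:
  plan: ".09 .05 0 0 0 0 1; .09 .05 0 0 0 0 1; 0 0 0 0 0 0 1"

```text
clock: 6.0
eef_pos: [540.7, 249.2, 92.0]
tcp_rot: [-1.565, -0.434, 0.061]
contact_force: [-0.8, 1.5, 1.1]
opening: -0.001
```

```bash
python3 -c "
from h import *
togo([548,248,91]);look()"
```

```text
t 6.0 tcp [540.7 249.2  92. ] F [-0.77  1.49  1.09] open -0.001
cm [ 0.61  0.39 -0.16] deg [-0.35 -0.01 -0.12]
cap px 341.74 247.76 46.0
```

Call:
apply_moves:
  plan: ".09 .05 0 0 0 0 1; .09 .05 0 0 0 0 1; 0 0 0 0 0 0 1"

```text
clock: 6.35
eef_pos: [542.6, 249.3, 91.8]
tcp_rot: [-1.565, -0.434, 0.061]
contact_force: [-0.6, 0.2, 0.4]
opening: -0.001
```

```bash
python3 -c "
from h import *
togo([548,248,91]);look()"
```

```text
t 6.35 tcp [542.6 249.3  91.8] F [-0.62  0.21  0.39] open -0.001
cm [ 0.45  0.3  -0.17] deg [-0.35 -0.   -0.13]
cap px 341.86 248.12 42.0
```

Call:
apply_moves:
  plan: ".09 .05 0 0 0 0 1; .09 .05 0 0 0 0 1; 0 0 0 0 0 0 1"

```text
clock: 6.7
eef_pos: [544.8, 249.4, 91.6]
tcp_rot: [-1.565, -0.434, 0.061]
contact_force: [-0.4, 0.1, 0.2]
opening: 0.001
```

```bash
python3 -c "
from h import *
togo([548,248,91]);look()"
```

```text
t 6.7 tcp [544.8 249.4  91.6] F [-0.39  0.12  0.2 ] open 0.001
cm [ 0.26  0.19 -0.16] deg [-0.34  0.   -0.14]
cap px 342.12 249.0 43.0
```

Call:
apply_moves:
  plan: ".09 .05 0 0 0 0 1; 0.05 .03 0 0 0 0 1; 0 0 0 0 0 0 1"

```text
clock: 7.05
eef_pos: [546.5, 249.4, 91.5]
tcp_rot: [-1.565, -0.434, 0.061]
contact_force: [-0.9, 0.1, 1.2]
opening: 0.002
```

```bash
cat >> h.py <<'E'
def sink(f):
    # expected top-edge middle pixel for slopes, and mean change from the first picture in the tray area
    g=cv2.imread("pics/scene0.png");d=cv2.absdiff(f,g).max(2)[215:330,262:340]>40
    ys=np.where(d.sum(1)>8)[0];print("changed",int(d.sum()),(ys.min()+215,ys.max()+215) if len(ys) else None)
E
python3 -c "
from h import *
togo([548,248,91]);sink(look())"
```

```text
t 7.05 tcp [546.5 249.4  91.5] F [-0.88  0.13  1.19] open 0.002
cm [ 0.1   0.1  -0.15] deg [-0.34 -0.01 -0.14]
cap px 342.21 249.38 39.0
changed 367 (np.int64(237), np.int64(248))
```

Call:
apply_moves:
  plan: ".09 .04 0 0 0 0 1; 0.04 .02 0 0 0 0 1; 0 0 0 0 0 0 1"

```text
clock: 7.4
eef_pos: [547.8, 249.5, 91.4]
tcp_rot: [-1.565, -0.434, 0.061]
contact_force: [-1.5, -0.0, 1.2]
opening: -0.005
```

```bash
python3 -c "
from h import *
togo([548,248,91]);f=look('pics/s2.png');sink(f);cv2.imwrite('pics/s2c.png',cv2.resize(f[210:330,250:370],(600,600),interpolation=cv2.INTER_CUBIC))"
```

```text
t 7.4 tcp [547.8 249.5  91.4] F [-1.48 -0.01  1.16] open -0.005
cm [-0.01  0.04 -0.15] deg [-0.34 -0.   -0.15]
cap px 342.3 249.89 37.0
changed 551 (np.int64(237), np.int64(250))
```

View pics/s2c.png

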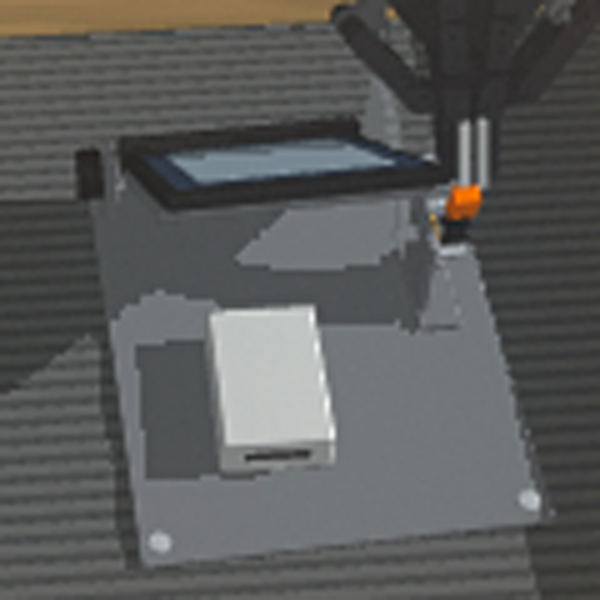

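The crop shows the tray sinking: more of the screen is visible and the free edge has moved down. The cap is at (465,203) in the crop, leaning away from the hinge. I'll push about 1 mm more towards the end of its travel and track the slope from the black edge.

Call:
apply_moves:
  plan: ".07 .04 0 0 0 0 1; 0.04 .02 0 0 0 0 1"

```text
clock: 7.65
eef_pos: [548.9, 249.6, 91.3]
tcp_rot: [-1.565, -0.433, 0.061]
contact_force: [-3.3, 0.3, 1.8]
opening: -0.002
```

```bash
cat >> h.py <<'E'
from scipy.optimize import brentq
def tp(th,u=206,w=2.5):
    y=np.radians(3.5);o=np.array([582.3,171.9,15]);v=np.array([-95+u*np.cos(th)-w*np.sin(th),-18,30+u*np.sin(th)+w*np.cos(th)])
    return o+[v[0]*np.cos(y)-v[1]*np.sin(y),v[0]*np.sin(y)+v[1]*np.cos(y),v[2]]
def slope(f):
    g=cv2.cvtColor(f,cv2.COLOR_BGR2GRAY).astype(int);best=[]
    for col in range(294,311,2):
        ys=np.where(g[225:300,col]<45)[0]
        if len(ys):best.append(ys.max()+225+.5)
    v=np.median(best);a=np.array([proj("scene",tp(t))[1] for t in np.arange(.9,0,-.01)])
    th=np.interp(v,a,np.arange(.9,0,-.01));print("t",round(r.sense()["clock"],2),"edge row",v,"slope %.3f"%th);return th
E
python3 -c "
from h import *
togo([548,248,91]);slope(cv2.imread('pics/scene0.png'));slope(cv2.imread('pics/s2.png'));slope(look())
a=cv2.cvtColor(cv2.imread('pics/s2.png'),6);print(a[230:260,305]);print([round(proj('scene',tp(t))[1],1) for t in (.82,.7,.6,.5,.4,.3,.2,.1)])"
```

```text
t 7.65 tcp [548.9 249.6  91.3] F [-3.34  0.28  1.77] open -0.002
cm [-0.1  -0.02 -0.16] deg [-0.33  0.01 -0.16]
t 7.65 edge row 244.5 slope 0.835
t 7.65 edge row 249.5 slope 0.785
cap px 342.42 250.48 33.0
t 7.7 edge row 251.5 slope 0.765
[ 77  99  87  83  83  46  49  42  55 101 133 133 132 133 132  55  41  47
  46  42  65  85  74  82 118 118 117 117 117 118]
[np.float64(246.0), np.float64(258.0), np.float64(267.8), np.float64(277.3), np.float64(286.1), np.float64(294.2), np.float64(301.6), np.float64(308.0)]
```

Call:
apply_moves:
  plan: ".03 .015 0 0 0 0 1; 0 0 0 0 0 0 1; 0 0 0 0 0 0 1; 0 0 0 0 0 0 1; 0 0 0 0 0 0 1; 0 0 0 0 0 0 1; 0 0 0 0 0 0 1; 0 0 0 0 0 0 1"

```text
clock: 8.5
eef_pos: [549.2, 249.6, 91.2]
tcp_rot: [-1.565, -0.433, 0.061]
contact_force: [-2.9, 0.1, 2.0]
opening: 0.001
```

```bash
sed -i 's/w=2.5):/w=2.5,q=25):/;s/,-18,30+u/,q,30+u/' h.py; sed -i 's/,v\[0\]\*np.sin(y)/,v[0]*np.sin(y)/;s/range(294,311,2)/range(322,333,2)/;s/g\[225:300,col\]/g[225:325,col]/' h.py
python3 -c "
from h import *
print(proj('scene',tp(.8)),proj('scene',tp(.2)))
togo([548,248,91]);slope(cv2.imread('pics/scene0.png'));slope(cv2.imread('pics/s2.png'));slope(look())"
```

```text
(np.float64(332.6873329131569), np.float64(245.92722853487643)) (np.float64(334.0040159312578), np.float64(299.3597709555046))
t 8.5 tcp [549.2 249.6  91.2] F [-2.86  0.1   1.96] open 0.001
cm [-0.13 -0.03 -0.15] deg [-0.33  0.   -0.17]
t 8.5 edge row 242.5 slope 0.834
t 8.5 edge row 247.5 slope 0.784
cap px 342.66 250.38 32.0
t 8.55 edge row 256.5 slope 0.694
```

Holding steady at about 3.5 N. The tray is sinking at roughly 0.082 rad/s.

Call:
apply_moves:
  plan: "0 0 0 0 0 0 1; 0 0 0 0 0 0 1; 0 0 0 0 0 0 1; 0 0 0 0 0 0 1; 0 0 0 0 0 0 1; 0 0 0 0 0 0 1; 0 0 0 0 0 0 1; 0 0 0 0 0 0 1; 0 0 0 0 0 0 1; 0 0 0 0 0 0 1; 0 0 0 0 0 0 1; 0 0 0 0 0 0 1; 0 0 0 0 0 0 1; 0 0 0 0 0 0 1; 0 0 0 0 0 0 1; 0 0 0 0 0 0 1; 0 0 0 0 0 0 1; 0 0 0 0 0 0 1; 0 0 0 0 0 0 1; 0 0 0 0 0 0 1"

```text
clock: 10.55
eef_pos: [549.2, 249.6, 91.3]
tcp_rot: [-1.565, -0.433, 0.061]
contact_force: [-2.8, -0.6, 1.0]
opening: -0.001
```

```bash
python3 -c "
from h import *
togo([548,248,91]);slope(look('pics/s3.png'))"
```

```text
t 10.55 tcp [549.2 249.6  91.3] F [-2.83 -0.63  1.  ] open -0.001
cm [-0.13 -0.03 -0.15] deg [-0.33  0.   -0.17]
cap px 342.4 250.51 35.0
t 10.6 edge row 270.5 slope 0.549
```

Call:
apply_moves:
  plan: "0 0 0 0 0 0 1; 0 0 0 0 0 0 1; 0 0 0 0 0 0 1; 0 0 0 0 0 0 1; 0 0 0 0 0 0 1; 0 0 0 0 0 0 1; 0 0 0 0 0 0 1; 0 0 0 0 0 0 1; 0 0 0 0 0 0 1; 0 0 0 0 0 0 1; 0 0 0 0 0 0 1; 0 0 0 0 0 0 1; 0 0 0 0 0 0 1; 0 0 0 0 0 0 1; 0 0 0 0 0 0 1; 0 0 0 0 0 0 1; 0 0 0 0 0 0 1; 0 0 0 0 0 0 1; 0 0 0 0 0 0 1; 0 0 0 0 0 0 1"

```text
clock: 12.6
eef_pos: [549.3, 249.6, 91.3]
tcp_rot: [-1.565, -0.433, 0.061]
contact_force: [-2.9, 0.6, 1.4]
opening: 0.001
```

```bash
python3 -c "
from h import *
togo([548,248,91]);f=look('pics/s4.png');slope(f);cv2.imwrite('pics/s4c.png',cv2.resize(f[210:330,250:370],(600,600),interpolation=cv2.INTER_CUBIC))"
```

```text
t 12.6 tcp [549.3 249.6  91.3] F [-2.91  0.55  1.4 ] open 0.001
cm [-0.13 -0.03 -0.15] deg [-0.33  0.   -0.17]
cap px 342.4 250.51 35.0
t 12.65 edge row 292.0 slope 0.300
```

View pics/s4c.png

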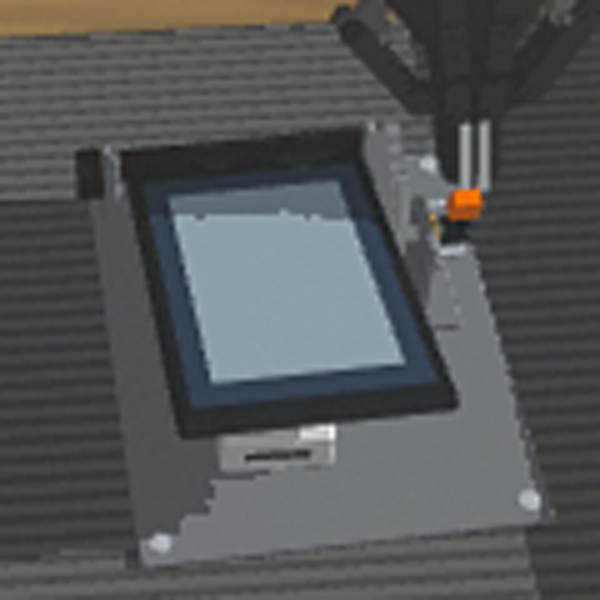

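The tray is well down, with its front edge at crop row 413–425 and the slope about 0.30. That is inside the window for the 0.217 notch. I'll hold another 0.3 s for margin, then let go straight back.

Call:
apply_moves:
  plan: "0 0 0 0 0 0 1; 0 0 0 0 0 0 1; 0 0 0 0 0 0 1; -.9 -.42 0 0 0 0 1; -.9 -.42 0 0 0 0 1; -.5 -.3 0 0 0 0 1; 0 0 0 0 0 0 1"

```text
clock: 13.35
eef_pos: [522.0, 247.6, 91.9]
tcp_rot: [-1.565, -0.434, 0.061]
contact_force: [-0.5, 0.3, -0.4]
opening: 0.001
```

```bash
python3 -c "
from h import *
togo([520,255,200]);slope(look('pics/s5.png'))"
```

```text
t 13.35 tcp [522.  247.6  91.9] F [-0.46  0.33 -0.38] open 0.001
cm [ 4.4  -9.87  0.81] deg [-0.33 -0.02 -0.15]
cap px 341.74 247.76 46.0
t 13.4 edge row 294.5 slope 0.268
```

The cap is back at its centre: pixel (341.74, 247.76), against (341.7, 247.6) at the start. Now I'll rise clear while the tray settles.

Call:
apply_moves:
  plan: ".3 -.8 .1 0 0 0 1; .4 -1 .1 0 0 0 1; .5 -1.2 .1 0 0 0 1; .5 -1.2 .1 0 0 0 1; .5 -1.2 .1 0 0 0 1; .5 -1.2 .1 0 0 0 1; .5 -1.2 .1 0 0 0 1; .5 -1.2 .1 0 0 0 1; .4 -1 0 0 0 0 1; -.5 -.5 1 0 0 0 1; -1 -.5 1.5 0 0 0 1; -1 -.5 1.5 0 0 0 1; -1 -.5 1.5 0 0 0 1; -1 -.5 1.5 0 0 0 1; 0 0 0 0 0 0 1; 0 0 0 0 0 0 1; 0 0 0 0 0 0 1; 0 0 0 0 0 0 1; 0 0 0 0 0 0 1; 0 0 0 0 0 0 1"

```text
clock: 15.4
eef_pos: [464.8, 323.2, 211.9]
tcp_rot: [-1.561, -0.438, 0.057]
contact_force: [-0.3, -0.3, -0.5]
opening: 0.001
```

```bash
python3 - <<'E'
from h import *
togo([520,255,200]);slope(look('pics/s6.png'))
t=r.grab_frame('top');cv2.imwrite('pics/t6.png',t)
f=cv2.imread('pics/s6.png')
cv2.imwrite('pics/f6.png',np.hstack([cv2.resize(f[210:330,250:370],(400,400),interpolation=cv2.INTER_CUBIC),cv2.resize(t[120:220,205:305],(400,400),interpolation=cv2.INTER_CUBIC)]))
# did the other items move? (scene, rack area)
d=cv2.absdiff(f,cv2.imread('pics/scene0.png')).max(2)[245:335,125:225];print("rack area changed px",(d>40).sum())
E
```

```text
t 15.4 tcp [464.8 323.2 211.9] F [-0.33 -0.26 -0.49] open 0.001
cm [ 4.13  3.19 -7.16] deg [-0.43 -0.22  0.12]
cap px 341.74 247.76 46.0
t 15.45 edge row 297.0 slope 0.233
rack area changed px 4
```

View pics/f6.png

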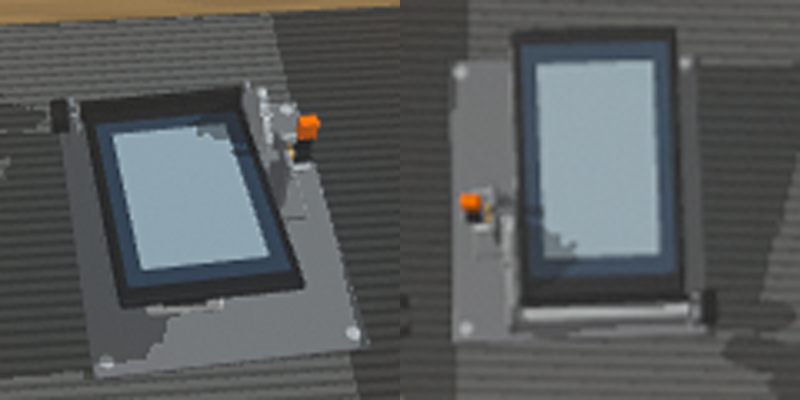

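The tablet is low, the toggle upright and centred, and the reader's end is just visible under the front edge. I'll check that it stays put, and triangulate the height of the top edge.

Call:
apply_moves:
  plan: "0 0 0 0 0 0 1; 0 0 0 0 0 0 1; 0 0 0 0 0 0 1; 0 0 0 0 0 0 1; 0 0 0 0 0 0 1; 0 0 0 0 0 0 1; 0 0 0 0 0 0 1; 0 0 0 0 0 0 1; 0 0 0 0 0 0 1; 0 0 0 0 0 0 1; 0 0 0 0 0 0 1; 0 0 0 0 0 0 1"

```text
clock: 16.7
eef_pos: [464.7, 323.3, 211.9]
tcp_rot: [-1.562, -0.438, 0.057]
contact_force: [-0.3, -0.1, 0.1]
opening: 0.004
```

```bash
python3 - <<'E'
from h import *
f=look();slope(f)
d=cv2.absdiff(f,cv2.imread('pics/s6.png')).max(2)[225:320,262:350];print("changed since",(d>30).sum())
k=.3
for s,t in(((303,283),(678,30)),((120,303),(514,30))): pass
# near-toggle corner and far corner of the tablet's top edge
for s,t in(((303,283),(514,32)),((119,300),(676,28))):
    X,e=tri([("scene",250+s[0]*k,210+s[1]*k),("top",205+(t[0]-400)/4,120+t[1]/4)]);print(X.round(1),np.round(e,1))
E
```

```text
cap px 341.74 247.76 46.0
t 16.75 edge row 297.0 slope 0.233
changed since 0
[682.3 217.6  96.9] [0.4 0.4]
[688.1  99.9  98.4] [0. 0.]
```

The picture has not changed over the last 1.3 s. The tablet's top corners are at z ≈ 97–98, below the 110 rim, which matches the 0.217 notch. Handing in.

```bash
python3 -c "
from rig import r
print(r.sign_off())"
```

```text
the job is handed in; nothing more can be done
None
```

The job is done and handed in at about 17 s. The tablet sits below the rim, propped on what should be the 0.217 notch, clear of the card reader.

**What I did:** I pushed the orange cap away from the hinge with the shut fingertips, about 7.5 mm of its 8 mm travel. I held it there for about 5 s while the tray sank, then backed straight off so the toggle sprang back and the ratchet caught. The arm was well clear when I signed off.

**Last checks:**
- **Height:** the tablet's top corners are at about 97–98 mm, against the 110 mm rim.
- **Ratchet:** the slope read 0.233 and did not change over the last 1.3 s. That is slightly above the 0.217 notch, because my edge measure reads about 0.01–0.02 high (it gave 0.835 at the start, when triangulation gave about 0.82).
- **Toggle:** the cap was back at its starting pixel. The highest force in the readings between moves was about 4 N. I stopped just short of the hard stop so as not to strain it.
- **Other items:** the rack area, with the drives, dongle, stapler and notes, looked unchanged (4 stray pixels). I checked the reader only by eye; its end is still visible under the tray's front edge.

**Disagreement:** one slope reading during sinking (0.549 at 10.6 s) did not fit the sinking rate of the others, so I relied on the later picture to decide when to let go.

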